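# Clear the bed and clamp the glued foot

### The arm

A 6-joint arm with a two-finger parallel gripper is mounted at the origin on the work surface. World frame = base frame: x ahead of the robot, y to its left, z up, the work surface at z = 0. Lengths are in mm, angles in rad, forces in N, time in s.
With the tool pointing down it reaches from about 350 to 775 mm from the base axis. Payload 7.3 kg.
Tool frame: the origin (TCP) lies midway between the tips of the shut fingers; the grasp point (between the pads) lies 19 mm behind it; z points along the fingers, x is the direction in which the jaws open and shut, and the axes are right-handed (so a half turn about z gives the same grasp; the last joint's range is limited). The gripper opens to 92 mm and grips with 3 to 60 N. Pads are 19 mm wide; open, the fingers measure 130 mm over their backs; the gripper's body (75 mm by 190 mm) begins 47 mm behind the grasp point.
Start: joints at [1.076, 0.342, 1.524, -0, 1.275, -0.146], TCP at [179.416, 493.411, 226.741] pointing down, gripper open.
Joint ranges: [-2.53, 2.53], [-0.77, 2.02], [0.04, 2.7], [-1, 4.14], [0.28, 2.66], [-3.11, 3.11]. Speed limits (rad/s): [2.57, 2.57, 3.14, 3.14, 3.14, 3.14].

### API

Orientations are given as [roll, pitch, yaw] about the fixed x, y, z axes, in that order (R = Rz(yaw) Ry(pitch) Rx(roll)).
In Python, from plant import bot gives the robot as it stands.
- The arm moves only by the shell command python3 -m pendant 'ROWS' [OPENING]. ROWS is JSON, a list of rows, each an object with "linear": the shift along the world's x, y, z in mm, a list of three; "twist": the turn about the world's z in degrees. In form: [{"linear": [x, y, z], "twist": twist}, ...]. A call has 1 to 20 rows; each row is the pose to reach, as a shift and turn from the pose commanded when the call began; what a row does not reach only later rows make up. A row lasts 1/8 s, in which the tool goes at most 62.5 mm and 10.7 degrees, less where a joint would pass 70% of its speed; a pose out of reach is approached as far as the arm can. A call with a gripper value outside its range is refused whole. OPENING is the closure in counts, from 0 (fully open) to 255 (shut), set as the call begins (- or left out, the last holds). The fingers move at their own pace and stop on an object; the grip force is fixed at half the most. Time passes only in rows, so rows that repeat a pose let the fingers close. It gives the time, the measured TCP pose, the force and the opening at its end, in the units of the state.
- bot.get_obs(): the state, without advancing time (a new reading comes with each control period).
- bot.capture(name): name is "scene" or "top" or "wrist"; returns a dict with "frame" (480x640x3 uint8, blue, green, red), "z_map" (480x640 float32, mm along the optical axis (not along the pixel's ray), 0 where there is no reading), "fx", "fy", "cx", "cy" (pixels), "rvec" (rotation vector, rad) and "tvec" (3), from world to camera coordinates, as OpenCV has them. Camera axes: x right, y down, z forward; pixel columns grow to the right and rows downward; lengths in mm; the calibration is good to about 2 mm. A picture is of the moment at which its call begins.
- bot.close_job(): hands the job in, once; it reports no verdict.
The state is a dict: "time": time; "joint_positions": joint angles; "dq": joint speeds; "tau": joint torques, N m; "tool_pos": TCP position; "tcp_rot": TCP orientation; "contact_force": force on the tool from outside, world axes, zero at the start; "moment": the same for the moment, N m; "grip_width": finger opening in mm.
Only numpy, scipy, OpenCV 4.12 (cv2) and the standard library are available. Lean on these libraries where they do the work, as an engineer would, in place of code of your own. Each camera call takes 0.05 s, during which the arm holds its last target. There are 200 camera calls.

### The job

Pick up the scraper block and with it wipe the three wood chips off the clamp's bed over the edge nearest the robot (do not touch them with the fingers), then stand the scraper upright on the bench and let go of it. Then squeeze and release the clamp's trigger, moving the jaw by nothing else, until the jaw has pushed the wooden foot against the stop and touches it, give it one more stroke so that it grips but do not crush it, and finish while still holding the trigger squeezed home. Leave the other things on the bench where they are.

Things in the scene. Friction and masses are not known exactly. Their poses are not given: they have to be found in the camera images.
- clamp: One-hand ratchet clamp (caulk-gun style) fixed to the bench; place and yaw vary. Origin on the bench top; z up, +y the way the jaw advances, -x the bed edge nearest the robot. Grey bed: x +-75, y -155 to 180, top z 30 mm. Dark housing on it: x +-24, y -137 to -45, to z 100; from it rises the fixed grip, 26 wide in x, y -131 to -121, to z 160. Between pad and block the bed is bare.
- grip (a point): Fixed point at clamp (0, -117, 138) mm, the middle of grip and trigger roller when squeezed home. Squeeze from above with the fingers closing along clamp y, centred here: outside width 28 mm squeezed home, 48 mm released. Only the roller moves (20 mm, towards -y), so fingers kept centred here must open to 68 mm or more to let it go fully back.
- trigger (a joint): Trigger angle, rad: 0 released, 0.41 squeezed home (end stop). Hinge along x at clamp (0, -100, 89) mm. A spring returns it (2 to 4 N at the roller); advancing takes 10 to 16 N there. Each squeeze home advances the jaw one 8 mm tooth (the first one 1 to 12 mm); it must go back below 0.06 rad to catch the next tooth. The jaw stays put between strokes.
- paddle: Rubber roller at the top of the trigger, 14 mm diameter, 30 mm long along clamp x; origin at its centre (clamp (0, -90, 138) mm released, (0, -110, 138) mm squeezed home). This is what the finger presses.
- ram (a joint): Advance of the toothed ram with the jaw, m: 0 to 0.102, starts at 0 to 0.012, only goes forward. Free pad face at clamp y = 30 mm + ram. Block against the stop: pad touches at ram 0.070, each further 8 mm adds 4.8 N. The ram (12 mm wide, z 49 to 66) sticks out behind the housing to clamp y = -215 mm + ram.
- pad: Square rubber pad 36 x 36 x 8 mm on the jaw's spring plunger, centred at z = 55 mm; origin at the centre of its face towards the block (the face looks to +y). It is sprung: pressed back by d it pushes with 0.6 N per mm, up to 29 mm.
- stop: Fixed dark steel stop at the +y end of the bed, x within +-45 mm, up to z = 90 mm; its face towards the pad lies at clamp y = 150 mm. Its origin coincides with the clamp's.
- block: Loose glued-up wooden foot on the bed in front of the stop, 60 (x) x 50 (y) x 50 mm high, with a round dowel (18 mm diameter, 14 mm high) on top; 130 g. Origin: centre of its underside. It starts 0 to 8 mm short of the stop, a little askew; the jaw pushes it home and squares it. More than 16 N from the pad crushes it.
- chip0: Loose wood chip 16 x 12 x 8 mm, 10 g, on the bare bed between pad and block (the three lie in a row across the bed, within clamp x +-34, y 60 to 76 mm). Origin: centre of its underside.
- chip1: Loose wood chip 16 x 12 x 8 mm, 10 g, on the bare bed between pad and block (the three lie in a row across the bed, within clamp x +-34, y 60 to 76 mm). Origin: centre of its underside.
- chip2: Loose wood chip 16 x 12 x 8 mm, 10 g, on the bare bed between pad and block (the three lie in a row across the bed, within clamp x +-34, y 60 to 76 mm). Origin: centre of its underside.
- scraper: Hand scraper block standing upright on the bench: rubber foot 26 (x) x 44 (y) x 14 mm high, wooden grip 20 (x) x 36 (y) mm above it, 100 mm high in all, 120 g (the mass varies by 20 %). Origin: centre of its underside. Take it by the 20 mm width; sweep with its 44 mm wide face. It stands left or right of the clamp, swapped with the glue bottle.
- glue: Bystander: white bottle, 48 mm diameter, 150 mm high. Origin: centre of its underside.
- tape: Bystander: empty cardboard tape core, 96 mm outside diameter, 45 mm high, lying just behind the clamp (+x side).
- offcut: Bystander: flat wooden offcut 50 x 110 x 30 mm, lying just behind the clamp (+x side).

How it is judged (in metres and radians):
On the way, in this order (a step that is already met when the one before it is completed fails the run):
1. all three chips are off the bed's near edge while the fingers hold the scraper (x of each of chip0, chip1, chip2 in the frame of clamp below -0.068 m and height (world z) of each of chip0, chip1, chip2 below 0.02 m and contact force between the fingers and scraper above 0.5 N), for 0.1 s.
2. the scraper stands released on the bench (height (world z) of scraper below 0.006 m and angle between scraper's own z axis and vertical below 0.15 rad and contact force between the fingers and scraper below 0.1 N), for 0.2 s.
3. the jaw's pad bears on the foot, with the fingers on the trigger's roller (contact force between pad and block above 0.5 N and contact force between the fingers and paddle above 1 N), for 0.1 s.
At the end, for the whole second after the job is handed in: Trigger held squeezed (over 0.33 rad, fingers on its roller over 1.5 N); pad presses the upright foot with 2 to 14 N and the foot bears on the stop (over 0.8 N); chips off the bed, beyond its near edge and lower than 20 mm; scraper upright on the bench, released (all of step 2 and contact force between pad and block between 2 and 14 N and contact force between block and stop above 0.8 N and contact force between the fingers and paddle above 1.5 N and value of joint trigger above 0.33 rad and angle between block's own z axis and vertical below 0.1 rad and x of each of chip0, chip1, chip2 in the frame of clamp below -0.068 m and height (world z) of each of chip0, chip1, chip2 below 0.02 m); the arm keeps its last pose, push and grip.
It fails at once if the foot is crushed (pad presses it with more than 16 N) (contact force between pad and block above 16 N).
It fails at once if the fingers or arm touch a chip (contact force between any of the fingers, the arm and chip0 above 0.5 N or contact force between any of the fingers, the arm and chip1 above 0.5 N or contact force between any of the fingers, the arm and chip2 above 0.5 N).
It fails at once if the jaw is advanced (ram over 30 mm) while a chip is still on the bed (value of joint ram above 0.03 m and not (x of each of chip0, chip1, chip2 in the frame of clamp below -0.068 m and height (world z) of each of chip0, chip1, chip2 below 0.02 m)).
It fails at once if the jaw's pad is pushed by the fingers or arm (over 4 N) or the scraper (over 13 N) (contact force between any of the fingers, the arm and pad above 4 N or contact force between scraper and pad above 13 N).
It fails at once if a bystander is moved by more than 30 mm (distance of any of glue, tape, offcut from where it was at the start of the episode above 0.03 m).
It also fails if it takes over 72 s, if anything falls off the work surface, if the arm or the gripper's body presses on something with over 40 N, if the wrist force passes 120 N, or if a joint passes its speed limit or range.

## Working session

There is one attempt and no reset: what is moved stays moved. The work goes in short steps, Python scripts to look and compute and a shell command to move; the robot and the scene stay as the last step left them, time stands still between calls to the robot, and variables do not carry over. Pictures are saved under pics/ and viewed, about 8 in all and at most 12, crops included, and the job is handed in when it is done.

```bash
ls; mkdir -p pics
python3 - <<'E'
from plant import bot
import cv2,numpy as np
o=bot.get_obs();print(o)
for n in("scene","top"):
    c=bot.capture(n);cv2.imwrite(f"pics/{n}0.png",c["frame"]);np.savez(f"{n}0.npz",**c)
    print(n,c["fx"],c["cx"],c["cy"],c["rvec"],c["tvec"])
E
```

```text
pics
{'time': 0.0, 'joint_positions': array([ 1.07600544e+00,  3.42730146e-01,  1.52501505e+00,  4.82339608e-06,
        1.27539123e+00, -1.46012000e-01]), 'dq': array([ 0.00050622,  0.00071571,  0.00059597, -0.00029301,  0.00278142,
       -0.00060714]), 'tau': array([ 2.75331353e-03, -4.31245387e+01, -2.44218886e+01,  7.18800444e-02,
        5.58816385e-02, -1.55294060e-04]), 'tool_pos': array([179.20866688, 493.03665514, 226.04179399]), 'tcp_rot': array([-3.14136348e+00,  1.52668307e-03,  1.22201621e+00]), 'contact_force': array([-0.1878672 , -0.38973863,  0.39467258]), 'moment': array([0.07316821, 0.01999671, 0.01616571]), 'grip_width': 91.6641197194707}
scene 579.249297189525 324.63411625079686 240.14087645815377 [ 1.50410094  2.11821585 -0.82638804] [ 211.34509399 -347.69849362 1722.03115642]
top 506.56124039406603 325.3336487270213 237.51440639579303 [ 2.21008933 -2.17113819  0.03119951] [  -2.47061436  589.89668449 1076.48671627]
```

View pics/scene0.png

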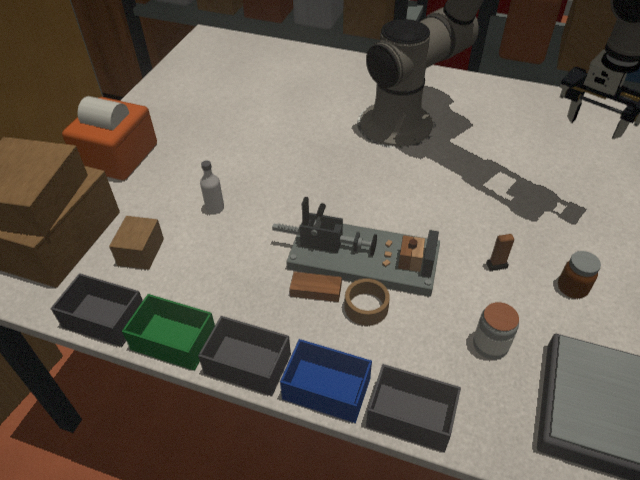

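View pics/top0.png

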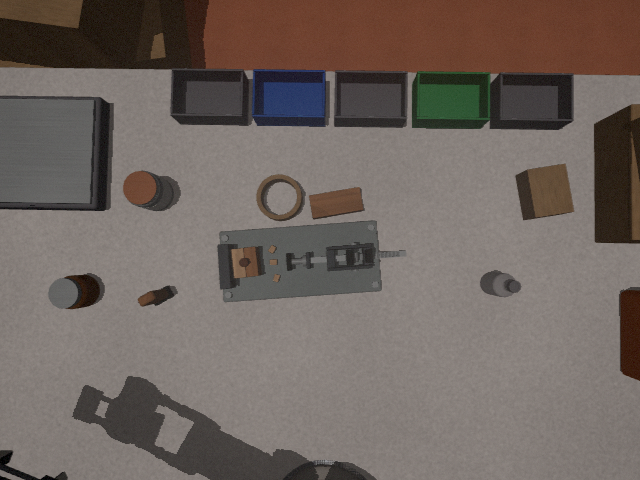

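The scene shows the clamp in the middle and the scraper at scene (502,250), top (152,297). In the top view the chips are at about (274,262), the block at (245,262) and the grip at about (365,255). Next I measure the poses from the depth maps.

```bash
cat > h.py <<'E'
import numpy as np,cv2
def cloud(c):
    R=cv2.Rodrigues(np.array(c["rvec"],float).reshape(3))[0];t=np.array(c["tvec"]).reshape(3)
    v,u=np.mgrid[0:480,0:640];z=c["z_map"].astype(float)
    P=np.dstack([(u-c["cx"])/c["fx"]*z,(v-c["cy"])/c["fy"]*z,z])
    W=(P-t)@R; W[z==0]=np.nan
    return W
def rect(p):
    (c,s,a)=cv2.minAreaRect(p.astype(np.float32));return np.round(c,1),np.round(s,1),round(a,2)
def toclamp(p,o,th):
    d=np.asarray(p)[...,:2]-o;c,s=np.cos(th),np.sin(th)
    return np.stack([d[...,0]*c+d[...,1]*s,-d[...,0]*s+d[...,1]*c],-1)
def toworld(p,o,th):
    p=np.asarray(p,float);c,s=np.cos(th),np.sin(th)
    return np.array([o[0]+p[0]*c-p[1]*s,o[1]+p[0]*s+p[1]*c])
E
python3 - <<'E'
from h import *
for n in("scene","top"):
    c=dict(np.load(n+"0.npz"));W=cloud(c);x,y,z=W[...,0],W[...,1],W[...,2]
    reg=(x>330)&(x<650)&(y>-200)&(y<300)
    bench=reg&(abs(z)<8); print(n,"bench z",np.nanmedian(z[bench]))
    m=(reg&(z>22)&(z<38)).astype(np.uint8)
    m=cv2.morphologyEx(m,cv2.MORPH_OPEN,np.ones((3,3)))
    k,l,st,ce=cv2.connectedComponentsWithStats(m)
    for i in range(1,k):
        if st[i,4]>60: q=W[l==i]; print(" bed?",st[i],rect(q[:,:2]),np.median(q[:,2]))
    m=((z>12)&(x>250)&(x<800)&(abs(y)<700)).astype(np.uint8)
    k,l,st,ce=cv2.connectedComponentsWithStats(m)
    for i in range(1,k):
        if 40<st[i,4]<4000: q=W[l==i]; t=q[q[:,2]>q[:,2].max()-8];print(" obj",st[i],q.mean(0).round(),"zmax",q[:,2].max().round(1),"top",t.mean(0).round(1),rect(t[:,:2]))
E
```

```text
scene bench z -0.6194250502545852
 bed? [ 287  224  148   67 4301] (array([539.4,  62. ]), array([156.8, 335.7]), 5.15) 29.370902230882553
 bed? [313 274  29  10 138] (array([643.1,   7.2]), array([17.3, 64.9]), 5.83) 29.373626958988247
 bed? [357 284  25   9  90] (array([640. , 105.3]), array([14.5, 54. ]), 5.94) 30.751397169101253
 obj [200 161  24  51 792] [ 511. -339.   79.] zmax 152.7 top [ 501.6 -346.2  148. ] (array([ 500.1, -346.4]), array([26.1, 20.6]), 43.21)
 obj [ 109  216   54   51 1995] [ 704. -436.   56.] zmax 74.3 top [ 695.3 -445.2   69.2] (array([ 693.9, -445.7]), array([103.3,  82.6]), 9.83)
 obj [487 234  27  35 570] [467. 360.  61.] zmax 103.5 top [461.5 360.2  99. ] (array([460.3, 361.3]), array([20.8, 35.5]), 35.46)
 obj [ 558  251   43   46 1373] [481. 528.  65.] zmax 94.2 top [467.4 531.4  89.7] (array([467.6, 531.3]), array([60.4, 61.7]), 48.32)
 obj [ 473  302   46   57 1874] [696. 378.  80.] zmax 110.5 top [680.4 379.7 105.1] (array([678.4, 379.7]), array([66.9, 66.3]), 22.47)
top bench z 1.080127290464525
 bed? [312 209  38   9 239] (array([641.5,  -2.4])
[... 742 characters left out ...]
94.9]), 44.51)
 obj [ 309  187   55   32 1242] [664. -13.  31.] zmax 37.1 top [664.5 -12.7  31.6] (array([664.4, -13.3]), array([ 49.5, 109.6]), 10.54)
 obj [481 272  40  25 765] [ 500. -338.   95.] zmax 154.3 top [ 499.1 -347.4  150.6] (array([ 499.1, -348.1]), array([21.8, 22.2]), 58.43)
 obj [  48  275   51   34 1393] [468. 519.  73.] zmax 97.2 top [466.5 530.1  91.7] (array([466.1, 529.6]), array([61.2, 59.2]), 74.15)
 obj [138 286  35  20 408] [461. 352.  69.] zmax 105.3 top [459.3 358.5 100.6] (array([459.1, 358.7]), array([19.3, 34.8]), 29.73)
 obj [ 621  290   19   91 1595] [ 403. -621.   46.] zmax 81.3 top [ 409.1 -620.4   75.7] (array([ 401.8, -619.7]), array([  4.8, 166.4]), 89.8)
```

```bash
python3 -m pendant '[{"linear":[50,-22,10],"twist":-7},{"linear":[100,-45,20],"twist":-14},{"linear":[150,-67,24],"twist":-21},{"linear":[200,-90,24],"twist":-28},{"linear":[240,-112,24],"twist":-34},{"linear":[270,-128,24],"twist":-38},{"linear":[280,-134,24],"twist":-38},{"linear":[280,-134,24],"twist":-38},{"linear":[280,-134,24],"twist":-38}]' 0
python3 - <<'E'
from plant import bot
from h import *
c=bot.capture("wrist");cv2.imwrite("pics/w1.png",c["frame"]);np.savez("w1.npz",**c)
print(bot.get_obs()["tool_pos"],bot.get_obs()["tcp_rot"])
W=cloud(c);z=W[...,2];x,y=W[...,0],W[...,1]
near=(np.hypot(x-459,y-359)<80)
for lo,hi in((85,106),(8,17),(17,85)):
    q=W[near&(z>lo)&(z<hi)]
    if len(q)>20: print(lo,len(q),rect(q[:,:2]),np.median(q[:,2]))
E
```

```text
time: 1.23
tool_pos: [458.3, 360.1, 250.7]
tcp_rot: [-3.141, 0.0, 0.561]
contact_force: [-0.2, 0.2, 0.0]
grip_width: 91.4
[458.29311315 360.1921204  250.86888526] [-3.14131200e+00  7.28116622e-05  5.60781160e-01]
85 1160 (array([459.2, 361. ]), array([19.6, 35.7]), 32.27) 99.24384132283737
8 283 (array([458.9, 361.4]), array([25.9, 42.5]), 31.59) 13.47846619187013
17 299 (array([451.3, 374.1]), array([19.9,  5.1]), 29.94) 56.85731601281339
```

View pics/w1.png

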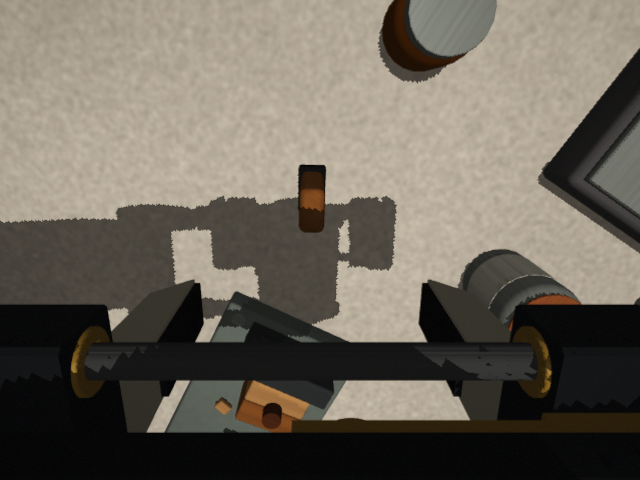

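The wrist view shows the scraper at (312,195), centred between the open fingers. Its depth centre is (459.2, 361.0) and its yaw 32°, which matches the tool. Next I descend and grasp.

```bash
python3 -m pendant '[{"linear":[1,1,-50],"twist":0},{"linear":[1,1,-100],"twist":0},{"linear":[1,1,-140],"twist":0},{"linear":[1,1,-170],"twist":0},{"linear":[1,1,-187],"twist":0},{"linear":[1,1,-194],"twist":0},{"linear":[1,1,-194],"twist":0}]' 0
python3 -m pendant '[{"linear":[0,0,0],"twist":0},{"linear":[0,0,0],"twist":0},{"linear":[0,0,0],"twist":0},{"linear":[0,0,0],"twist":0},{"linear":[0,0,0],"twist":0},{"linear":[0,0,0],"twist":0},{"linear":[0,0,0],"twist":0},{"linear":[0,0,0],"twist":0}]' 255
python3 -m pendant '[{"linear":[0,0,20],"twist":0},{"linear":[0,0,60],"twist":0},{"linear":[0,0,110],"twist":0},{"linear":[0,0,150],"twist":0},{"linear":[0,0,150],"twist":0},{"linear":[0,0,150],"twist":0}]'
python3 - <<'E'
from plant import bot
from h import *
from h import toclamp
c=bot.capture("top");np.savez("top1.npz",**c);W=cloud(c)
th=np.radians(5.17);o=np.array([540.2,49.1])
C=toclamp(W,o,th);z=W[...,2]
hsv=cv2.cvtColor(c["frame"],cv2.COLOR_BGR2HSV)
m=((abs(C[...,0])<45)&(C[...,1]>48)&(C[...,1]<88)&(z>25)&(z<50)&(hsv[...,1]>80)).astype(np.uint8)
k,l,st,ce=cv2.connectedComponentsWithStats(m)
for i in range(1,k):
    if st[i,4]>6:print("chip",st[i],C[l==i].mean(0),np.ptp(C[l==i],0),np.median(z[l==i]))
for nm,a,b,zl,zh in(("dowel",100,150,82,108),("blk",85,148,72,85),("pad",0,60,64,82),("stop",145,190,84,96),("gripTop",-140,-115,150,170)):
    q=C[(abs(C[...,0])<50)&(C[...,1]>a)&(C[...,1]<b)&(z>zl)&(z<zh)];print(nm,len(q),np.nanmin(q,0) if len(q) else 0,np.nanmax(q,0)if len(q) else 0, rect(q) if len(q)>4 else 0)
c=bot.capture("scene");cv2.imwrite("pics/s1.png",c["frame"][150:400,200:600]);np.savez("s1.npz",**c)
E
```

```text
time: 2.15
tool_pos: [460.6, 360.8, 57.3]
tcp_rot: [3.142, -0.001, 0.559]
contact_force: [-0.1, -0.5, 0.3]
grip_width: 91.6
time: 3.15
tool_pos: [460.4, 360.4, 56.7]
tcp_rot: [3.142, 0.0, 0.559]
contact_force: [-1.1, -0.6, 0.4]
grip_width: 20.2
time: 3.9
tool_pos: [459.9, 360.1, 205.7]
tcp_rot: [3.142, 0.002, 0.559]
contact_force: [-0.4, -0.2, -1.3]
grip_width: 19.8
chip [268 245   8   8  36] [28.83815499 68.45091964] [14.6995264  15.76336478] 38.8125749172209
chip [270 259   7   6  36] [ 1.66921015 67.22653018] [10.76314668 13.19786792] 39.03647511979925
chip [274 274   6   8  36] [-31.69189681  63.08250832] [14.96987005 11.31127061] 38.45831133915565
dowel 283 [-38.8845232  100.41107982] [ 41.433647   149.99478042] (array([  1.2, 125.2]), array([49.6, 80.3]), 89.93)
blk 663 [-25.84214875  93.91750832] [ 35.99436767 146.43471628] (array([  5., 120.]), array([59.7, 50.5]), 2.85)
pad 95 [-17.61481532   0.44451005] [17.19192855 36.58364092] (array([-0.8, 18.8]), array([36.2, 34.6]), 87.26)
stop 513 [-44.53313843 148.89959418] [ 44.95147464 171.71670784] (array([  0.2, 160.2]), array([22.8, 89.4]), 89.68)
gripTop 75 [ -12.51255134 -131.68102873] [  12.04300853 -121.56984992] (array([  -0.3, -126.7]), array([ 9.6, 24.2]), 86.55)
```

```bash
python3 -m pendant '[{"linear":[20,-40,0],"twist":-5},{"linear":[45,-85,0],"twist":-10},{"linear":[72,-130,0],"twist":-15},{"linear":[98,-175,0],"twist":-20},{"linear":[120,-212,0],"twist":-25},{"linear":[133,-234,0],"twist":-26.9},{"linear":[136,-241,0],"twist":-26.9},{"linear":[136,-241,0],"twist":-26.9},{"linear":[136,-241,-30],"twist":-26.9},{"linear":[136,-241,-60],"twist":-26.9},{"linear":[136,-241,-75],"twist":-26.9},{"linear":[136,-241,-80],"twist":-26.9},{"linear":[136,-241,-80],"twist":-26.9}]'
python3 - <<'E'
from plant import bot
from h import *
th=np.radians(5.17);o=np.array([540.2,49.1])
ob=bot.get_obs();print(ob["tool_pos"],np.degrees(ob["tcp_rot"]),toclamp(ob["tool_pos"],o,th))
for n in("top","scene"):
    c=bot.capture(n);W=cloud(c);C=toclamp(W,o,th);z=W[...,2]
    for lo,hi in((64,74),(74,84)):
        q=np.c_[C,z][(C[...,0]>35)&(C[...,0]<85)&(C[...,1]>30)&(C[...,1]<95)&(z>lo)&(z<hi)];print(n,lo,len(q),q.mean(0) if len(q) else 0,rect(q[:,:2])if len(q)>5 else 0)
cv2.imwrite("pics/s2.png",cv2.resize(c["frame"][180:330,240:480],None,fx=3,fy=3))
E
```

```text
time: 5.62
tool_pos: [596.7, 119.8, 127.3]
tcp_rot: [-3.142, -0.001, 0.09]
contact_force: [0.3, 0.4, -1.3]
grip_width: 19.6
[596.67265431 119.83050625 127.30098537] [-1.79998607e+02 -5.36310031e-02  5.14893729e+00] [62.61651299 65.3539402 ]Traceback (most recent call last):
  File "<stdin>", line 8, in <module>
    res = self.concatenate(tuple(objs), axis=axis)
ValueError: all the input arrays must have same number of dimensions, but the array at index 0 has 3 dimension(s) and the array at index 1 has 2 dimension(s)
```

```bash
python3 -m pendant '[{"linear":[0,0,-15],"twist":0},{"linear":[0,0,-28],"twist":0},{"linear":[0,0,-36],"twist":0},{"linear":[0,0,-38.5],"twist":0},{"linear":[0,0,-38.5],"twist":0}]'
python3 - <<'E'
from plant import bot
from h import *
th=np.radians(5.17);o=np.array([540.2,49.1])
c=bot.capture("scene");W=cloud(c);C=toclamp(W,o,th);z=W[...,2]
m=(C[...,0]>35)&(C[...,0]<85)&(C[...,1]>30)&(C[...,1]<95)
for lo,hi in((33,46),(50,80)):
    q=C[m&(z>lo)&(z<hi)];print(lo,len(q),q.min(0),q.max(0))
cv2.imwrite("pics/s2.png",cv2.resize(c["frame"][180:330,240:480],None,fx=3,fy=3))
E
```

```text
time: 6.3
tool_pos: [596.5, 119.4, 88.1]
tcp_rot: [-3.142, -0.0, 0.089]
contact_force: [0.8, 0.7, -1.6]
grip_width: 19.7
33 113 [52.83429138 33.52553855] [78.26584472 91.78288788]
50 49 [68.14090254 49.30566234] [76.48415609 83.04847939]
```

View pics/s2.png

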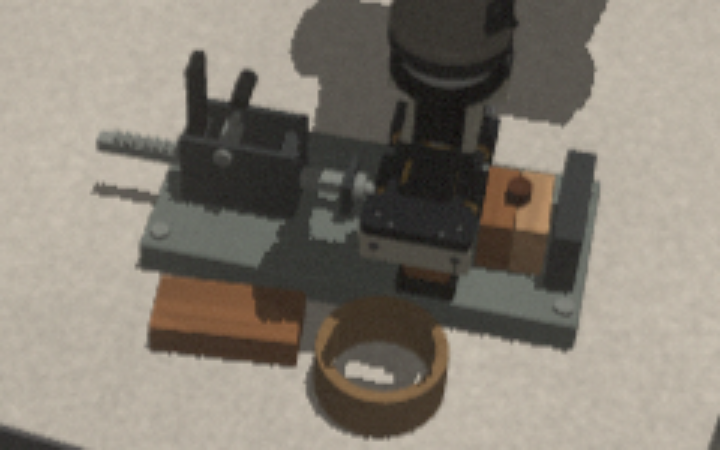

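The scraper sits on the bed behind the chips, with clearance to the pad and the block. I sweep now.

```bash
python3 -m pendant '[{"linear":[-10,-0.9,0],"twist":0},{"linear":[-20,-1.8,0],"twist":0},{"linear":[-30,-2.7,0],"twist":0},{"linear":[-40,-3.6,0],"twist":0},{"linear":[-50,-4.5,0],"twist":0},{"linear":[-60,-5.4,0],"twist":0},{"linear":[-70,-6.3,0],"twist":0},{"linear":[-80,-7.2,0],"twist":0},{"linear":[-90,-8.1,0],"twist":0},{"linear":[-98,-8.9,0],"twist":0},{"linear":[-106,-9.6,0],"twist":0},{"linear":[-114,-10.3,0],"twist":0},{"linear":[-122,-11,0],"twist":0},{"linear":[-130,-11.8,0],"twist":0},{"linear":[-138,-12.5,0],"twist":0},{"linear":[-146,-13.2,0],"twist":0},{"linear":[-154,-13.9,0],"twist":0},{"linear":[-160,-14.5,0],"twist":0},{"linear":[-160,-14.5,0],"twist":0},{"linear":[-160,-14.5,0],"twist":0}]'
python3 -m pendant '[{"linear":[0,0,20],"twist":0},{"linear":[0,0,60],"twist":0},{"linear":[0,10,100],"twist":5},{"linear":[0,50,120],"twist":10},{"linear":[0,100,120],"twist":15},{"linear":[0,150,120],"twist":20},{"linear":[5,200,120],"twist":26.9},{"linear":[15,240,120],"twist":26.9},{"linear":[20,255,120],"twist":26.9},{"linear":[20,255,120],"twist":26.9}]'
python3 - <<'E'
from plant import bot
from h import *
th=np.radians(5.17);o=np.array([540.2,49.1])
c=bot.capture("top");W=cloud(c);C=toclamp(W,o,th);z=W[...,2]
hsv=cv2.cvtColor(c["frame"],cv2.COLOR_BGR2HSV)
m=((abs(C[...,0]+50)<140)&(C[...,1]>0)&(C[...,1]<150)&(z>-5)&(z<45)&(hsv[...,1]>80)).astype(np.uint8)
k,l,st,ce=cv2.connectedComponentsWithStats(m)
for i in range(1,k):
    if st[i,4]>6:print(st[i],C[l==i].mean(0),np.ptp(C[l==i],0),np.median(z[l==i]))
cv2.imwrite("pics/t2.png",cv2.resize(c["frame"][180:400,100:420],None,fx=2.5,fy=2.5))
E
```

```text
time: 8.85
tool_pos: [436.8, 104.9, 88.4]
tcp_rot: [3.142, -0.001, 0.089]
contact_force: [-0.4, -0.5, -1.6]
grip_width: 19.6
time: 10.1
tool_pos: [456.4, 360.7, 207.5]
tcp_rot: [3.142, 0.001, 0.56]
contact_force: [0.7, -0.4, -1.1]
grip_width: 20.0
[283 298   7   4  21] [-81.12270877  47.90785058] [ 6.51440686 13.64017979] 12.989019859231066
[277 300   5   4  15] [-84.21608314  62.59959096] [6.13009944 8.843565  ] 17.40955630207565
[287 303   6   8  34] [-96.01988011  42.05584515] [15.03086796 10.93417964] 9.5149872324148
```

View pics/t2.png

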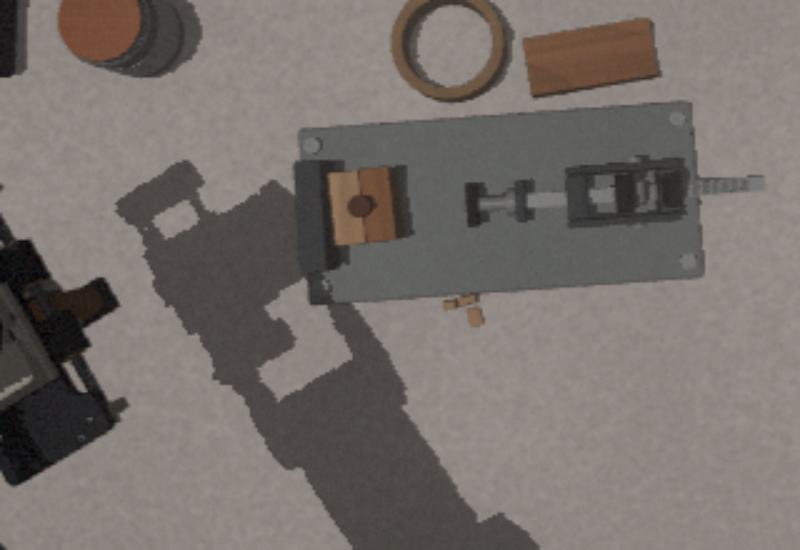

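All three chips lie off the near edge, at clamp x about -81, -84 and -96 with heights below 18 mm. In the crop they are at (450,303), (467,300) and (475,317). Next I stand the scraper up.

```bash
python3 -m pendant '[{"linear":[0,0,-50],"twist":0},{"linear":[0,0,-100],"twist":0},{"linear":[0,0,-130],"twist":0},{"linear":[0,0,-143],"twist":0},{"linear":[0,0,-148],"twist":0},{"linear":[0,0,-150],"twist":0},{"linear":[0,0,-150.5],"twist":0},{"linear":[0,0,-150.5],"twist":0}]'
python3 -m pendant '[{"linear":[0,0,0],"twist":0},{"linear":[0,0,0],"twist":0},{"linear":[0,0,0],"twist":0},{"linear":[0,0,0],"twist":0},{"linear":[0,0,0],"twist":0},{"linear":[0,0,0],"twist":0}]' 0
python3 -m pendant '[{"linear":[0,0,20],"twist":0},{"linear":[0,0,60],"twist":0},{"linear":[0,0,110],"twist":0},{"linear":[0,0,160],"twist":0},{"linear":[0,0,200],"twist":0},{"linear":[0,0,200],"twist":0}]'
python3 - <<'E'
from plant import bot
from h import *
ob=bot.get_obs();print(ob["tool_pos"],ob["tcp_rot"],ob["joint_positions"])
c=bot.capture("wrist");W=cloud(c);z=W[...,2];x,y=W[...,0],W[...,1]
near=(np.hypot(x-457,y-361)<60)
for lo,hi in((85,108),(8,17)):
    q=W[near&(z>lo)&(z<hi)];print(lo,len(q),rect(q[:,:2]),np.median(q[:,2]))
E
```

```text
time: 11.15
tool_pos: [456.7, 360.1, 58.5]
tcp_rot: [3.142, -0.001, 0.559]
contact_force: [-0.8, 0.4, -1.4]
grip_width: 19.5
time: 11.9
tool_pos: [456.4, 359.9, 57.7]
tcp_rot: [3.142, -0.0, 0.559]
contact_force: [0.1, -0.5, 0.1]
grip_width: 75.3
time: 12.65
tool_pos: [457.7, 360.7, 261.5]
tcp_rot: [3.141, -0.007, 0.559]
contact_force: [0.5, 1.0, -1.5]
grip_width: 92.0
[457.65178645 360.71928494 261.45035887] [ 3.14141688 -0.00747324  0.55888984] [ 5.36016791e-01  4.22553393e-01  1.30462788e+00 -4.87225281e-06
  1.40693608e+00 -2.28716193e-02]
85 1103 (array([457. , 361.5]), array([19.5, 36.6]), 31.7) 99.17091962153016
8 269 (array([456.4, 362.2]), array([25.6, 42.4]), 31.43) 13.37836145319073
```

```bash
python3 -m pendant '[{"linear":[5,-20,0],"twist":4},{"linear":[15,-65,0],"twist":11},{"linear":[25,-110,0],"twist":18},{"linear":[35,-155,0],"twist":25},{"linear":[44,-200,0],"twist":32},{"linear":[54,-245,0],"twist":39},{"linear":[63,-290,0],"twist":46},{"linear":[73,-335,0],"twist":53},{"linear":[82,-375,0],"twist":59},{"linear":[89,-410,0],"twist":63.1},{"linear":[93,-428,0],"twist":63.1},{"linear":[93,-428,0],"twist":63.1},{"linear":[93,-428,0],"twist":63.1}]' 0
python3 - <<'E'
from plant import bot
from h import *
th=np.radians(5.17);o=np.array([540.2,49.1])
ob=bot.get_obs();print(ob["tool_pos"],np.degrees(ob["tcp_rot"]),toclamp(ob["tool_pos"],o,th))
c=bot.capture("wrist");W=cloud(c);C=toclamp(W,o,th);z=W[...,2]
cv2.imwrite("pics/w3.png",c["frame"])
for nm,a,b,zl,zh in(("gripTop",-145,-108,150,170),("roller",-108,-75,125,150),("housing",-140,-40,90,106),("pad",0,60,64,82),("blk",85,148,72,88)):
    q=C[(abs(C[...,0])<50)&(C[...,1]>a)&(C[...,1]<b)&(z>zl)&(z<zh)];print(nm,len(q),rect(q) if len(q)>4 else 0)
E
```

```text
time: 14.32
tool_pos: [549.1, -66.9, 257.4]
tcp_rot: [-3.141, -0.001, 1.66]
contact_force: [-0.8, 0.1, 0.2]
grip_width: 91.7
[549.11229007 -66.89868542 257.38383112] [-1.79957211e+02 -5.07898701e-02  9.51202534e+01] [  -1.57673957 -116.32986644]
gripTop 587 (array([ 1.000e-01, -1.256e+02]), array([25.8,  9.7]), 0.75)
roller 916 (array([  0.2, -89.3]), array([30.4, 13.9]), 0.29)
housing 2380 (array([  0.3, -89.6]), array([89.5, 56.1]), 89.71)
pad 601 (array([-0.2, 18.8]), array([37.1, 35.8]), 89.96)
blk 4036 (array([  5.3, 121. ]), array([60.6, 52. ]), 2.49)
```

View pics/w3.png

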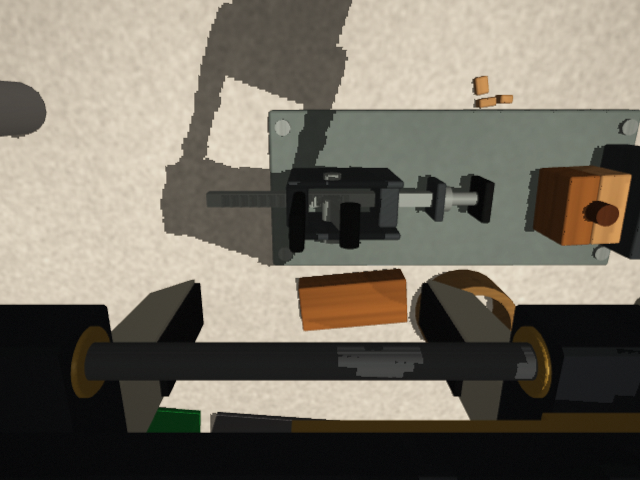

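Wrist view: the grip at (297,222) and the released roller at (350,225) are centred under the open fingers, and the three chips are off the bed near (490,95). Next I descend and make the first stroke.

```bash
cat > ram.py <<'E'
from plant import bot
from h import *
th=np.radians(5.17);o=np.array([540.2,49.1])
ob=bot.get_obs();print(ob["tool_pos"].round(1),ob["grip_width"],toclamp(ob["tool_pos"],o,th),ob["contact_force"].round(1))
for n in("wrist","scene","top"):
    c=bot.capture(n);W=cloud(c);C=toclamp(W,o,th);z=W[...,2]
    cv2.imwrite(f"pics/r_{n}_{ob['time']:.1f}.png",c["frame"])
    q=C[(abs(C[...,0])<15)&(C[...,1]>0)&(C[...,1]<104)&(z>66)&(z<77)]
    s=C[(abs(C[...,0])<4)&(C[...,1]<-139)&(C[...,1]>-230)&(z>58)&(z<70)]
    b=C[(abs(C[...,0])<40)&(C[...,1]>80)&(C[...,1]<147)&(z>76)&(z<84)]
    print(n,"pad",len(q),np.percentile(q[:,1],[2,98]) if len(q)>5 else "","ramtail",s[:,1].min() if len(s) else "","blk",rect(b) if len(b)>9 else "")
E
python3 -m pendant '[{"linear":[1.5,0,-40],"twist":0},{"linear":[1.5,0,-80],"twist":0},{"linear":[1.5,0,-110],"twist":0},{"linear":[1.5,0,-130],"twist":0},{"linear":[1.5,0,-138],"twist":0},{"linear":[1.5,0,-138],"twist":0},{"linear":[1.5,0,-138],"twist":0}]' 0
python3 ram.py
python3 -m pendant '[{"linear":[0,0,0],"twist":0},{"linear":[0,0,0],"twist":0},{"linear":[0,0,0],"twist":0},{"linear":[0,0,0],"twist":0},{"linear":[0,0,0],"twist":0},{"linear":[0,0,0],"twist":0},{"linear":[0,0,0],"twist":0},{"linear":[0,0,0],"twist":0}]' 255
python3 ram.py
```

```text
time: 15.25
tool_pos: [551.5, -68.0, 120.8]
tcp_rot: [3.14, 0.001, 1.66]
contact_force: [-0.4, 0.3, 0.1]
grip_width: 91.9
[551.5 -68.  120.8] 91.94727376901938 [   0.73803851 -117.60445378] [-0.4  0.3  0.1]
wrist pad 1195 [ 3.82148752 37.03895454] ramtail -207.65836566722191 blk 
scene pad 40 [ 4.89873225 52.36987767] ramtail -206.76254174741058 blk (array([  6.3, 121.5]), array([66.3, 49.8]), 3.19)
top pad 85 [ 0.61368761 95.81330909] ramtail  blk (array([  5.1, 120.2]), array([59.7, 51.1]), 2.98)
time: 16.4
tool_pos: [551.1, -67.4, 120.7]
tcp_rot: [3.141, -0.001, 1.66]
contact_force: [-2.0, 3.2, 7.3]
grip_width: 27.2
[551.1 -67.4 120.7] 27.192491836260825 [   0.34927814 -117.05670973] [-2.   3.2  7.3]
wrist pad 1707 [ 0.31902023 44.81414173] ramtail -199.21239479220918 blk 
scene pad 74 [ 0.4848994  99.91960185] ramtail -197.86507826488122 blk (array([  6.1, 121.5]), array([64.6, 49.3]), 2.26)
top pad 123 [ 0.43466963 95.61249933] ramtail  blk (array([  5.1, 120.4]), array([59.8, 51. ]), 2.7)
```

The first stroke advanced the jaw about 8 mm, so the ram is at about 14.5 mm. Seven more strokes should just reach the foot. I do the next two and check.

```bash
python3 -m pendant '[{"linear":[0,0,0],"twist":0},{"linear":[0,0,0],"twist":0},{"linear":[0,0,0],"twist":0},{"linear":[0,0,0],"twist":0},{"linear":[0,0,0],"twist":0},{"linear":[0,0,0],"twist":0},{"linear":[0,0,0],"twist":0}]' 0
python3 -m pendant '[{"linear":[0,0,0],"twist":0},{"linear":[0,0,0],"twist":0},{"linear":[0,0,0],"twist":0},{"linear":[0,0,0],"twist":0},{"linear":[0,0,0],"twist":0},{"linear":[0,0,0],"twist":0},{"linear":[0,0,0],"twist":0},{"linear":[0,0,0],"twist":0}]' 255
python3 ram.py
python3 -m pendant '[{"linear":[0,0,0],"twist":0},{"linear":[0,0,0],"twist":0},{"linear":[0,0,0],"twist":0},{"linear":[0,0,0],"twist":0},{"linear":[0,0,0],"twist":0},{"linear":[0,0,0],"twist":0},{"linear":[0,0,0],"twist":0}]' 0
python3 -m pendant '[{"linear":[0,0,0],"twist":0},{"linear":[0,0,0],"twist":0},{"linear":[0,0,0],"twist":0},{"linear":[0,0,0],"twist":0},{"linear":[0,0,0],"twist":0},{"linear":[0,0,0],"twist":0},{"linear":[0,0,0],"twist":0},{"linear":[0,0,0],"twist":0}]' 255
python3 ram.py
```

```text
time: 17.42
tool_pos: [551.0, -68.4, 119.9]
tcp_rot: [3.141, 0.0, 1.66]
contact_force: [-0.3, 0.5, -0.1]
grip_width: 90.1
time: 18.42
tool_pos: [551.1, -67.5, 120.7]
tcp_rot: [3.141, -0.001, 1.66]
contact_force: [-1.7, 3.9, 7.0]
grip_width: 27.1
[551.1 -67.5 120.7] 27.090590867422716 [   0.34082764 -117.057744  ] [-1.7  3.9  7. ]
wrist pad 2257 [ 5.582111   52.72836039] ramtail -191.2492492479603 blk 
scene pad 86 [ 6.93122396 99.70905386] ramtail -191.47553736366748 blk (array([  6.1, 121.4]), array([65.3, 49.7]), 3.1)
top pad 140 [ 5.0494484  95.33611232] ramtail  blk (array([  5.1, 120.5]), array([59.7, 50.9]), 3.03)
time: 19.45
tool_pos: [551.0, -68.4, 119.9]
tcp_rot: [3.141, 0.0, 1.66]
contact_force: [0.4, -0.2, -0.1]
grip_width: 90.3
time: 20.45
tool_pos: [551.1, -67.4, 120.7]
tcp_rot: [3.141, -0.001, 1.66]
contact_force: [-1.5, 3.7, 7.0]
grip_width: 27.2
[551.1 -67.4 120.7] 27.18103591366541 [   0.35802394 -117.05170583] [-1.5  3.7  7. ]
wrist pad 1947 [13.54635752 58.65043036] ramtail -183.19296588487984 blk 
scene pad 78 [14.91400569 97.91974384] ramtail -182.38852649322823 blk (array([  6. , 121.5]), array([64.8, 49.8]), 3.17)
top pad 147 [12.79238787 95.47801842] ramtail  blk (array([  5.1, 120. ]), array([59.7, 51.2]), 2.99)
```

```bash
python3 -m pendant '[{"linear":[0,0,0],"twist":0},{"linear":[0,0,0],"twist":0},{"linear":[0,0,0],"twist":0},{"linear":[0,0,0],"twist":0},{"linear":[0,0,0],"twist":0},{"linear":[0,0,0],"twist":0},{"linear":[0,0,0],"twist":0}]' 0
python3 -m pendant '[{"linear":[0,0,0],"twist":0},{"linear":[0,0,0],"twist":0},{"linear":[0,0,0],"twist":0},{"linear":[0,0,0],"twist":0},{"linear":[0,0,0],"twist":0},{"linear":[0,0,0],"twist":0},{"linear":[0,0,0],"twist":0},{"linear":[0,0,0],"twist":0}]' 255
python3 -m pendant '[{"linear":[0,0,0],"twist":0},{"linear":[0,0,0],"twist":0},{"linear":[0,0,0],"twist":0},{"linear":[0,0,0],"twist":0},{"linear":[0,0,0],"twist":0},{"linear":[0,0,0],"twist":0},{"linear":[0,0,0],"twist":0}]' 0
python3 -m pendant '[{"linear":[0,0,0],"twist":0},{"linear":[0,0,0],"twist":0},{"linear":[0,0,0],"twist":0},{"linear":[0,0,0],"twist":0},{"linear":[0,0,0],"twist":0},{"linear":[0,0,0],"twist":0},{"linear":[0,0,0],"twist":0},{"linear":[0,0,0],"twist":0}]' 255
python3 ram.py
python3 -m pendant '[{"linear":[0,0,0],"twist":0},{"linear":[0,0,0],"twist":0},{"linear":[0,0,0],"twist":0},{"linear":[0,0,0],"twist":0},{"linear":[0,0,0],"twist":0},{"linear":[0,0,0],"twist":0},{"linear":[0,0,0],"twist":0}]' 0
python3 -m pendant '[{"linear":[0,0,0],"twist":0},{"linear":[0,0,0],"twist":0},{"linear":[0,0,0],"twist":0},{"linear":[0,0,0],"twist":0},{"linear":[0,0,0],"twist":0},{"linear":[0,0,0],"twist":0},{"linear":[0,0,0],"twist":0},{"linear":[0,0,0],"twist":0}]' 255
python3 -m pendant '[{"linear":[0,0,0],"twist":0},{"linear":[0,0,0],"twist":0},{"linear":[0,0,0],"twist":0},{"linear":[0,0,0],"twist":0},{"linear":[0,0,0],"twist":0},{"linear":[0,0,0],"twist":0},{"linear":[0,0,0],"twist":0}]' 0
python3 -m pendant '[{"linear":[0,0,0],"twist":0},{"linear":[0,0,0],"twist":0},{"linear":[0,0,0],"twist":0},{"linear":[0,0,0],"twist":0},{"linear":[0,0,0],"twist":0},{"linear":[0,0,0],"twist":0},{"linear":[0,0,0],"twist":0},{"linear":[0,0,0],"twist":0}]' 255
python3 ram.py
```

```text
time: 21.48
tool_pos: [551.0, -68.4, 119.8]
tcp_rot: [3.141, 0.0, 1.66]
contact_force: [0.7, -0.6, 0.3]
grip_width: 90.4
time: 22.48
tool_pos: [551.1, -67.4, 120.7]
tcp_rot: [3.141, -0.001, 1.66]
contact_force: [-2.3, 4.1, 8.1]
grip_width: 27.1
time: 23.35
tool_pos: [551.0, -68.4, 119.9]
tcp_rot: [3.141, 0.0, 1.66]
contact_force: [0.8, 0.4, 0.4]
grip_width: 89.8
time: 24.35
tool_pos: [551.1, -67.4, 120.7]
tcp_rot: [3.141, -0.001, 1.66]
contact_force: [-2.5, 4.1, 7.5]
grip_width: 27.2
[551.1 -67.4 120.7] 27.19187963569014 [   0.3608423 -117.0565453] [-2.5  4.1  7.5]
wrist pad 1101 [29.24627149 42.21770009] ramtail -166.93991819208588 blk 
scene pad 80 [30.9592116  99.60306928] ramtail -166.19543259213546 blk (array([  6.5, 121.5]), array([64.1, 49.4]), 2.58)
top pad 155 [28.71532961 95.6234709 ] ramtail  blk (array([  5.1, 120. ]), array([59.8, 50.4]), 2.96)
time: 25.38
tool_pos: [551.0, -68.4, 119.9]
tcp_rot: [3.141, 0.0, 1.66]
contact_force: [0.8, 0.3, 0.1]
grip_width: 90.3
time: 26.38
tool_pos: [551.1, -67.5, 120.7]
tcp_rot: [3.141, -0.001, 1.66]
contact_force: [-1.8, 3.4, 7.1]
grip_width: 27.2
time: 27.25
tool_pos: [551.0, -68.4, 119.9]
tcp_rot: [3.141, 0.0, 1.66]
contact_force: [-0.7, -0.2, 0.3]
grip_width: 90.4
time: 28.25
tool_pos: [551.1, -67.4, 120.7]
tcp_rot: [3.141, -0.001, 1.66]
contact_force: [-2.4, 3.2, 8.3]
grip_width: 27.2
[551.1 -67.4 120.7] 27.176777145227497 [   0.3491802 -117.0500183] [-2.4  3.2  8.3]
wrist pad 1155 [45.17337071 54.16600466] ramtail -151.16290237168334 blk 
scene pad 87 [46.41102344 98.76556821] ramtail -149.56646391528602 blk (array([  7.1, 117.7]), array([64.6, 57. ]), 2.83)
top pad 153 [33.49971587 95.66279824] ramtail  blk (array([  5.4, 116.6]), array([60.1, 57.6]), 4.22)
```

```bash
python3 -m pendant '[{"linear":[0,0,0],"twist":0},{"linear":[0,0,0],"twist":0},{"linear":[0,0,0],"twist":0},{"linear":[0,0,0],"twist":0},{"linear":[0,0,0],"twist":0},{"linear":[0,0,0],"twist":0},{"linear":[0,0,0],"twist":0}]' 0
python3 -m pendant '[{"linear":[0,0,0],"twist":0},{"linear":[0,0,0],"twist":0},{"linear":[0,0,0],"twist":0},{"linear":[0,0,0],"twist":0},{"linear":[0,0,0],"twist":0},{"linear":[0,0,0],"twist":0},{"linear":[0,0,0],"twist":0},{"linear":[0,0,0],"twist":0}]' 255
python3 ram.py; ls -t pics|head -3
python3 - <<'E'
import cv2,glob,os
f=max(glob.glob("pics/r_scene*"),key=os.path.getmtime);i=cv2.imread(f);cv2.imwrite("pics/s8.png",cv2.resize(i[190:310,260:460],None,fx=4,fy=4))
E
```

```text
time: 29.28
tool_pos: [551.0, -68.4, 119.9]
tcp_rot: [3.141, 0.0, 1.66]
contact_force: [-0.1, -0.2, -0.2]
grip_width: 90.1
time: 30.28
tool_pos: [551.1, -67.4, 120.7]
tcp_rot: [3.141, -0.001, 1.66]
contact_force: [-2.6, 3.9, 7.5]
grip_width: 26.9
[551.1 -67.4 120.7] 26.885262671281662 [   0.33118176 -117.05352896] [-2.6  3.9  7.5]
wrist pad 876 [53.08241849 59.91124004] ramtail -142.78994102232437 blk 
scene pad 75 [ 54.40244434 100.78440699] ramtail -141.29844308139772 blk (array([  6.5, 121. ]), array([51.7, 64.2]), 89.33)
top pad 147 [51.71318999 99.69384434] ramtail  blk (array([  6.2, 121.1]), array([51.5, 59.8]), 89.68)
r_top_30.3.png
r_scene_30.3.png
r_wrist_30.3.png
```

View pics/s8.png

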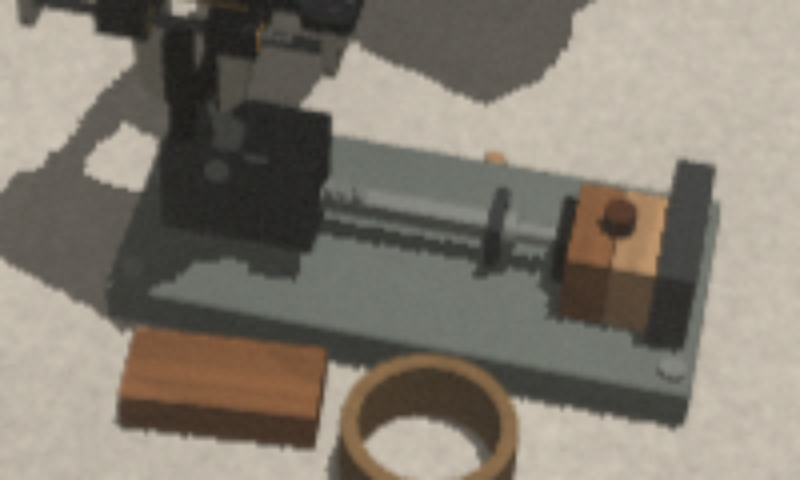

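The pad at (567,240) now touches the foot, which is squared against the stop at (690,250). The ram is at about 71 mm. I make one more stroke and hold it.

```bash
python3 -m pendant '[{"linear":[0,0,0],"twist":0},{"linear":[0,0,0],"twist":0},{"linear":[0,0,0],"twist":0},{"linear":[0,0,0],"twist":0},{"linear":[0,0,0],"twist":0},{"linear":[0,0,0],"twist":0},{"linear":[0,0,0],"twist":0}]' 0
python3 -m pendant '[{"linear":[0,0,0],"twist":0},{"linear":[0,0,0],"twist":0},{"linear":[0,0,0],"twist":0},{"linear":[0,0,0],"twist":0},{"linear":[0,0,0],"twist":0},{"linear":[0,0,0],"twist":0},{"linear":[0,0,0],"twist":0},{"linear":[0,0,0],"twist":0},{"linear":[0,0,0],"twist":0},{"linear":[0,0,0],"twist":0}]' 255
python3 ram.py
python3 - <<'E'
import cv2,glob,os
f=max(glob.glob("pics/r_scene*"),key=os.path.getmtime);i=cv2.imread(f);cv2.imwrite("pics/s9.png",cv2.resize(i[190:310,260:540],None,fx=2.8,fy=2.8))
E
```

```text
time: 31.3
tool_pos: [551.0, -68.4, 119.9]
tcp_rot: [3.141, 0.0, 1.66]
contact_force: [-0.5, 0.1, -0.1]
grip_width: 90.2
time: 32.55
tool_pos: [551.1, -67.4, 120.9]
tcp_rot: [3.14, -0.001, 1.66]
contact_force: [-2.2, 3.5, 7.8]
grip_width: 27.3
[551.1 -67.4 120.9] 27.346840743045778 [   0.3426076  -117.04359258] [-2.2  3.5  7.8]
wrist pad 154 [60.57232514 62.5206979 ] ramtail  blk 
scene pad 73 [ 61.94910366 100.72313749] ramtail  blk (array([  7. , 121.4]), array([62.5, 51.7]), 1.18)
top pad 143 [57.13683398 99.84445537] ramtail  blk (array([  6.1, 119.7]), array([54.4, 59.7]), 89.96)
```

View pics/s9.png

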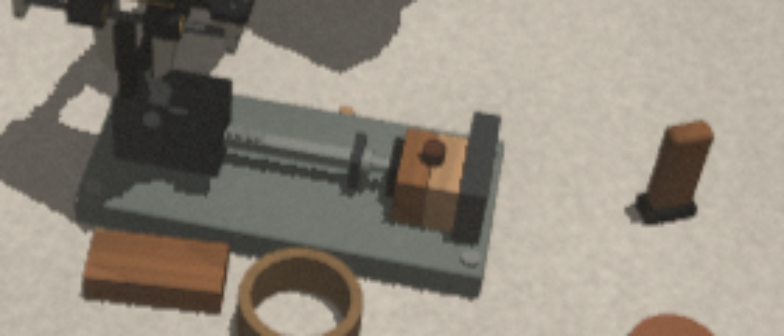

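The jaw body advanced another 7.5 to 8 mm while the pad and foot stayed against the stop, so the spring is compressed about 8 to 9 mm (roughly 5 N). The scraper stands upright at (675,170). I hand in while still squeezing.

```bash
python3 -c "
from plant import bot
print(bot.close_job())"
```

```text
the job is handed in; nothing more can be done
None
```

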